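# Ready the right dibber over the pot

## Robot

A 7-joint arm with a two-finger parallel gripper is mounted at the origin on the work surface. World frame = base frame: x ahead of the robot, y to its left, z up, the work surface at z = 0. Lengths are in m, angles in rad, forces in N, time in s.
With the tool pointing down it reaches from about 0.4 to 0.875 m from the base axis. Payload 19.3 kg.
Tool frame: the origin (TCP) lies between the finger pads; the fingertips stand 17 mm ahead of it and the grasp point (between the pads) lies 2 mm behind it; z points along the fingers, y is the line along which they close (so a half turn about z gives the same grasp; the last joint's range is limited). The gripper opens to 85 mm and grips with 20 to 120 N. Pads are 22 mm wide; open, the fingers measure 114 mm over their backs; the gripper's body (76 mm by 85 mm) begins 54 mm behind the grasp point. The pads swing forward as they close: fully open they stand 13 mm farther back than shut.
Start: joints at [1.226, 0.521, -0.036, 1.599, 0.021, 1.021, -0.113], TCP at [0.17, -0.602, 0.248] pointing down, gripper open.
Joint ranges: [-2.91, 2.91], [-0.3, 2.13], [-1.5, 1.42], [0.17, 2.43], [-1.26, 4.41], [0.16, 1.93], [-2.52, 2.52]. Speed limits (rad/s): [1.89, 1.89, 2.39, 2.39, 3.01, 3.01, 3.01].

## Interface

Orientations are given as [roll, pitch, yaw] about the fixed x, y, z axes, in that order (R = Rz(yaw) Ry(pitch) Rx(roll)).
In Python, from workcell import bot gives the robot as it stands.
- The arm moves only by the shell command python3 -m inch 'ROWS' [FORCE]. ROWS is JSON, a list of rows, each a list of 7 numbers: the shift along the tool's x, y, z in units of 200 mm (1.0 is 200 mm), then the turn, a rotation vector about the tool's x, y, z in units of 90 degrees (1.0 is 90 degrees), then the opening, from 0 (shut) to 1 (fully open). In form: [[x, y, z, rx, ry, rz, grip], ...]. A call has 1 to 20 rows; each row is the pose to reach, as a shift and turn from the pose commanded when the call began, along the tool's axes at that moment; what a row does not reach only later rows make up. A row lasts 1/8 s, in which the tool goes at most 62.5 mm and 10.7 degrees, less where a joint would pass 70% of its speed; a pose out of reach is approached as far as the arm can. A call with a number of a shift or a turn outside -1 to 1 is refused whole. A call with a gripper value outside its range is refused whole. The fingers move at their own pace and stop on an object; FORCE is the grip in N (left out, the last holds). Time passes only in rows, so rows that repeat a pose let the fingers close. It gives the time, the measured TCP pose, the force, the opening and the grip force at its end, in the units of the state.
- bot.observe(): the state, without advancing time (a new reading comes with each control period).
- bot.grab_frame(name): name is "scene" or "top" or "wrist"; returns a dict with "img" (384x512x3 uint8, red, green, blue), "z_map" (384x512 float32, m along the optical axis (not along the pixel's ray), 0 where there is no reading), "vfov" (degrees; the focal length in pixels is half the picture's height over the tangent of half this angle, whatever the lens; pixels are square), "cx", "cy" (the principal point, pixels), "rvec" (rotation vector, rad) and "tvec" (3), from world to camera coordinates, as OpenCV has them. Camera axes: x right, y down, z forward; pixel columns grow to the right and rows downward; lengths in m; the calibration is good to about 2 mm. A picture is of the moment at which its call begins.
- bot.job_done(): hands the job in; it is judged then, once.
The state is a dict: "clock": time; "qpos": joint angles; "qd": joint speeds; "joint_efforts": joint torques, N m; "position": TCP position; "tool_rot": TCP orientation; "force": force on the tool from outside, world axes, zero at the start; "moment": the same for the moment, N m; "grip_width": finger opening in m; "finger_force": force on a finger pad.
Only numpy, scipy, OpenCV 4.12 (cv2) and the standard library are available. Lean on these libraries where they do the work, as an engineer would, in place of code of your own. Each camera call takes 0.05 s, during which the arm holds its last target. There are 200 camera calls.

## Task

Look which pot stands in the grey potting tray: for the tall pot take the long dibber, for the squat pot take the short one. Draw that dibber out of its slanted holder, turn it upright with its point down, and finish while still holding it with the point steady over the middle of that pot, a few centimetres above the rim and never touching the pot. Leave the other dibber in the holder, and the pots and the other things standing where they are.

Things in the scene. Friction and masses are not known exactly. Their poses are not given: they have to be found in the camera images.
- long_dibber: Long dibber (planting stick), 220 mm overall: steel shank, diameter 20 mm, length 140 mm, its last 25 mm tapering to a blunt point; then a round wooden handle, diameter 26 mm, length 80 mm. Origin at the point's end; z axis runs from point to handle top (handle's middle at z = 180 mm). It starts loose (1.5 mm play all round) in a holder socket, point 75 mm deep, handle up, leaning 40 degrees.
- short_dibber: Short dibber (planting stick), 165 mm overall: steel shank, diameter 20 mm, length 85 mm, its last 25 mm tapering to a blunt point; then a round wooden handle, diameter 26 mm, length 80 mm. Origin at the point's end; z axis runs from point to handle top (handle's middle at z = 125 mm). It starts loose (1.5 mm play all round) in a holder socket, point 75 mm deep, handle up, leaning 40 degrees.
- holder: Fixed wooden block on a 150 x 200 mm base, with two square sockets 23 mm wide, 75 mm deep, 130 mm apart along its y; which dibber is in which varies. Origin on the table under the block's foot. Sockets lean 40 degrees, mouths up and towards its own -x (about to the robot): a dibber comes out along (-0.64, 0, 0.77) of the holder. Highest edge 105 mm above the table.
- socket_left (a point): Centre of the mouth of the socket on the holder's +y side, 89 mm above the table.
- socket_right (a point): Centre of the mouth of the socket on the holder's -y side, 89 mm above the table.
- potting_tray: Fixed grey plastic potting tray, 180 x 170 mm, floor 12 mm above the table, low walls up to 40 mm high on three sides, open on the side facing the robot. Origin under its centre. One of the two pots stands near its middle.
- waiting_board: Fixed slatted wooden board, 130 x 150 mm, 12 mm high, without walls. Origin under its centre. The pot not wanted now stands near its middle.
- tall_pot: Tall black plastic plant pot, loose, empty and open at the top, 100 mm high, mouth outer radius 44 mm, wall 4 mm. Origin at the centre of its underside. It stands either in the potting tray or on the waiting board, the squat pot on the other.
- squat_pot: Squat black plastic plant pot, loose, empty and open at the top, 58 mm high, mouth outer radius 52 mm, wall 4 mm. Origin at the centre of its underside. It stands either in the potting tray or on the waiting board, the tall pot on the other.
- tall_pot_rim (a point): Centre of the tall pot's mouth, level with its rim.
- squat_pot_rim (a point): Centre of the squat pot's mouth, level with its rim.
- feed_bottle: Bystander: white capped bottle, 140 mm high, 56 mm across; loose, to be left alone. Origin at the centre of its underside.
- seed_jar: Bystander: amber glass jar, 75 mm high, 60 mm across; loose, to be left alone. Origin at the centre of its underside.
- twine_spool: Bystander: dark wooden empty spool, 50 mm high, 50 mm across; loose, to be left alone. Origin at the centre of its underside.
Mind the look-alikes: they are no part of the job. Leave any green or pink look-alike of the long_dibber alone.

How it is judged:
On the way:
1. the dibber that suits the pot in the tray is held and drawn clear out of its socket (point over 90 mm from both socket mouths and over 90 mm above the table) (((horizontal distance between tall_pot and potting_tray below 0.08 m and contact force between the fingers and long_dibber above 1.5 N and distance between long_dibber and socket_left above 0.09 m and distance between long_dibber and socket_right above 0.09 m and height (world z) of long_dibber above 0.09 m) or (horizontal distance between squat_pot and potting_tray below 0.08 m and contact force between the fingers and short_dibber above 1.5 N and distance between short_dibber and socket_left above 0.09 m and distance between short_dibber and socket_right above 0.09 m and height (world z) of short_dibber above 0.09 m))), for 0.1 s.
At the end, for the whole second after the job is handed in: The suiting dibber is held by the fingers, upright within 0.15 rad with its point down, the point within 20 mm of the pot's centre line and 4 to 80 mm above its rim, at rest and touching nothing but the gripper; the other dibber and both pots are within 20 mm of where they began (((horizontal distance between tall_pot and potting_tray below 0.08 m and contact force between the fingers and long_dibber above 1.5 N and angle between long_dibber's own z axis and vertical below 0.15 rad and horizontal distance between long_dibber and tall_pot_rim below 0.02 m and z of long_dibber in the frame of tall_pot_rim between 0.004 and 0.08 m and linear speed of long_dibber below 0.03 m/s and angular speed of long_dibber below 0.2 rad/s and contact force between long_dibber and tall_pot below 0.3 N and contact force between long_dibber and squat_pot below 0.3 N and contact force between long_dibber and potting_tray below 0.3 N and contact force between long_dibber and holder below 0.3 N and contact force between long_dibber and feed_bottle below 0.3 N and contact force between long_dibber and seed_jar below 0.3 N and contact force between long_dibber and short_dibber below 0.3 N and distance of each of short_dibber, tall_pot, squat_pot from where it was at the start of the episode below 0.02 m) or (horizontal distance between squat_pot and potting_tray below 0.08 m and contact force between the fingers and short_dibber above 1.5 N and angle between short_dibber's own z axis and vertical below 0.15 rad and horizontal distance between short_dibber and squat_pot_rim below 0.02 m and z of short_dibber in the frame of squat_pot_rim between 0.004 and 0.08 m and linear speed of short_dibber below 0.03 m/s and angular speed of short_dibber below 0.2 rad/s and contact force between short_dibber and tall_pot below 0.3 N and contact force between short_dibber and squat_pot below 0.3 N and contact force between short_dibber and potting_tray below 0.3 N and contact force between short_dibber and holder below 0.3 N and contact force between short_dibber and feed_bottle below 0.3 N and contact force between short_dibber and seed_jar below 0.3 N and contact force between short_dibber and long_dibber below 0.3 N and distance of each of long_dibber, tall_pot, squat_pot from where it was at the start of the episode below 0.02 m))); the arm keeps its last pose, push and grip.
It fails at once if the dibber that does not suit the pot is moved more than 20 mm ((horizontal distance between tall_pot and potting_tray below 0.08 m and distance of short_dibber from where it was at the start of the episode above 0.02 m) or (horizontal distance between squat_pot and potting_tray below 0.08 m and distance of long_dibber from where it was at the start of the episode above 0.02 m)).
It fails at once if a dibber touches a pot (contact force between any of long_dibber, short_dibber and tall_pot above 1 N or contact force between any of long_dibber, short_dibber and squat_pot above 1 N).
It fails at once if a pot is moved more than 20 mm (distance of any of tall_pot, squat_pot from where it was at the start of the episode above 0.02 m).
It fails at once if a bystander is moved more than 30 mm (distance of any of feed_bottle, seed_jar, twine_spool from where it was at the start of the episode above 0.03 m).
It also fails if it takes over 51 s, if anything falls off the work surface, if the arm or the gripper's body presses on something with over 40 N, if the wrist force passes 120 N, or if a joint passes its speed limit or range.

## Working session

There is one attempt and no reset: what is moved stays moved. The work goes in short steps, Python scripts to look and compute and a shell command to move; the robot and the scene stay as the last step left them, time stands still between calls to the robot, and variables do not carry over. Pictures are saved under pics/ and viewed, at most 10 in all, crops included, and the job is handed in when it is done.

```bash
mkdir -p pics; ls
cat > h.py <<'E'
import numpy as np, cv2
from workcell import bot
def grab(n):
    f=bot.grab_frame(n); np.savez(f'{n}.npz',**f); return f
def cloud(f):
    z=np.asarray(f['z_map']);h,w=z.shape;fl=h/2/np.tan(np.radians(f['vfov'])/2)
    u,v=np.meshgrid(np.arange(w),np.arange(h))
    p=np.stack([(u-f['cx'])/fl*z,(v-f['cy'])/fl*z,z],-1)
    R=cv2.Rodrigues(np.asarray(f['rvec'],float))[0]
    P=(p-np.asarray(f['tvec']).ravel())@R
    P[z==0]=np.nan
    return P
E
python3 - <<'E'
from h import *
s=bot.observe();print(s)
a=grab('scene');b=grab('top')
cv2.imwrite('pics/s.png',cv2.resize(a['img'][...,::-1],(800,600),interpolation=cv2.INTER_CUBIC))
cv2.imwrite('pics/t.png',cv2.resize(b['img'][...,::-1],(800,600),interpolation=cv2.INTER_CUBIC))
E
```

```text
pics
{'clock': 0.0, 'qpos': array([ 1.22583087,  0.52203932, -0.03634052,  1.60000873,  0.02122027,
        1.02111549, -0.11283642]), 'qd': array([ 0.00065194, -0.00031932, -0.00078689, -0.00010604,  0.00055398,
        0.0008887 ,  0.00093506]), 'joint_efforts': array([-2.35648324e-03, -9.27107763e+01,  1.97893851e+00, -3.69936168e+01,
        1.78120489e-02,  8.08789831e-03,  3.54631618e-05]), 'position': array([ 0.16945358, -0.60124915,  0.24770956]), 'tool_rot': array([-3.14041137e+00,  9.62825482e-05,  2.74741113e-01]), 'force': array([0.84611021, 0.63453397, 0.03034738]), 'moment': array([-0.0291627 , -0.02437708, -0.02109432]), 'finger_force': 0.0, 'grip_width': 0.08547359445992216}
```

View pics/s.png

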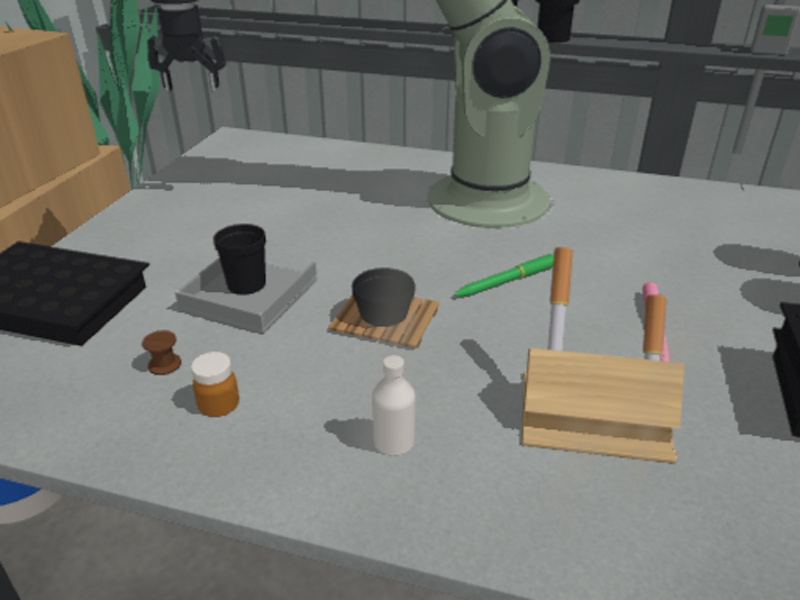

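View pics/t.png

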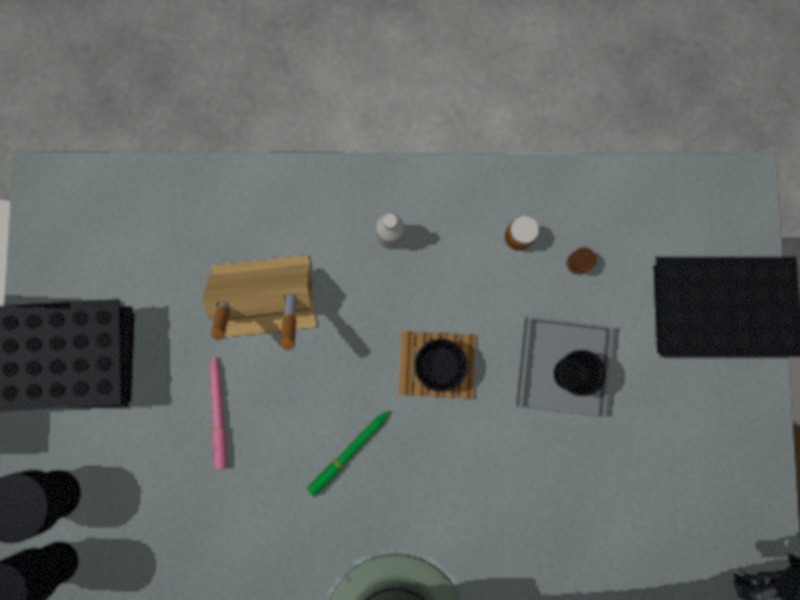

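The tall black pot (scene 240,258; top 580,372) stands in the grey tray, so the long dibber is wanted. There are four candidates:
- Brown at scene (560,300) / top (290,318): long exposed shank, in the holder. This fits.
- Brown at scene (655,325) / top (220,318): the short dibber.
- Green at top (350,452): a look-alike lying on the table.
- Pink at top (218,412): also a look-alike on the table.

Next I'll measure and take one confirming crop.

```bash
cat > m.py <<'E'
from h import *
from scipy.optimize import least_squares
def fitline(X):
    c=X.mean(0);d=np.linalg.svd(X-c)[2][0];d*=np.sign(d[2]);return c,d
def cyl(X,r,c,d):
    def res(p):
        v=np.array([p[2],p[3],1]);v/=np.linalg.norm(v);w=X-np.array([p[0],p[1],c[2]])
        return np.linalg.norm(w-np.outer(w@v,v),axis=1)-r
    s=least_squares(res,[c[0],c[1],d[0]/d[2],d[1]/d[2]],loss='soft_l1',f_scale=.002)
    v=np.array([s.x[2],s.x[3],1]);v/=np.linalg.norm(v);return np.array([s.x[0],s.x[1],c[2]]),v,np.abs(s.fun).mean()
if __name__=='__main__':
  for n in ['scene','top']:
    f=dict(np.load(n+'.npz'));P=cloud(f);hsv=cv2.cvtColor(f['img'],cv2.COLOR_RGB2HSV)
    rect={'scene':{'L':(335,150,375,197),'S':(408,180,430,232)},'top':{'L':(172,185,196,226),'S':(130,190,150,222)}}[n]
    for k,(a,b,c,d) in rect.items():
        m=np.zeros(P.shape[:2],bool);m[b:d,a:c]=1
        m&=(hsv[...,1]>150)&(hsv[...,0]<16)&(P[...,2]>.09)
        X=P[m];
        C,D=fitline(X);r=cyl(X,.013,C,D)
        t=(X-r[0])@r[1]
        print(n,k,len(X),hsv[m][:,:2].mean(0),'c',r[0].round(4),'d',r[1].round(3),r[2].round(4),'ends',(r[0]+t.min()*r[1]).round(3),(r[0]+t.max()*r[1]).round(3))
    for nm,(x0,x1,y0,y1,z0,z1) in {'tallrim':(.3,.7,-.55,-.25,.1,.125),'squatrim':(.3,.7,-.25,.0,.06,.08)}.items():
        X=P[(P[...,0]>x0)&(P[...,0]<x1)&(P[...,1]>y0)&(P[...,1]<y1)&(P[...,2]>z0)&(P[...,2]<z1)]
        if len(X)<5: continue
        R={'tallrim':.044,'squatrim':.052}[nm]
        s=least_squares(lambda p:np.hypot(X[:,0]-p[0],X[:,1]-p[1])-R,X.mean(0)[:2],loss='soft_l1',f_scale=.002)
        print(n,nm,len(X),s.x.round(4),np.abs(s.fun).mean().round(4),X[:,2].max().round(4))
  f=dict(np.load('scene.npz'));cv2.imwrite('pics/crop.png',cv2.resize(f['img'][140:300,320:450,::-1],None,fx=3.7,fy=3.7,interpolation=cv2.INTER_CUBIC))
E
python3 m.py
```

```text
scene L 10 [ 12.9 151.6] c [0.5634 0.1965 0.1772] d [-0.66  -0.056  0.749] 0.0007 ends [0.59  0.199 0.147] [0.546 0.195 0.197]
scene S 13 [ 12.92307692 151.61538462] c [0.5819 0.3036 0.1454] d [-0.469  0.021  0.883] 0.0011 ends [0.596 0.303 0.119] [0.573 0.304 0.163]
scene tallrim 309 [ 0.4902 -0.3492] 0.0023 0.1143
scene squatrim 340 [ 0.5058 -0.0877] 0.0023 0.0719
top L 138 [ 14.07971014 171.13768116] c [0.5439 0.1909 0.1835] d [-0.657 -0.063  0.751] 0.002 ends [0.581 0.194 0.141] [0.529 0.19  0.2  ]
top S 128 [ 14.015625  171.7578125] c [0.5946 0.3183 0.1403] d [-0.682 -0.063  0.729] 0.0031 ends [0.619 0.321 0.114] [0.564 0.315 0.173]
top tallrim 188 [ 0.4862 -0.3489] 0.0026 0.1208
top squatrim 152 [ 0.5019 -0.0877] 0.0025 0.0772
```

View pics/crop.png

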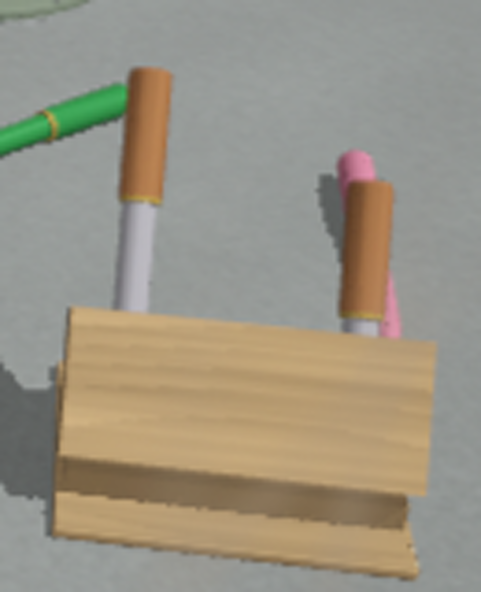

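The crop confirms it. The left stick, with its long exposed shank and brown handle (crop 150,130), is the long dibber in the holder's -y socket. The short one is at crop (368,250). The scene fit used too few pixels, so I'll refit with a looser mask and work out the pre-grasp move.

```bash
cat >> h.py <<'E'
from scipy.spatial.transform import Rotation as Ro
def tool_for(zdir,ydir):   # tool rotation: z along zdir, y close to ydir
    z=np.array(zdir)/np.linalg.norm(zdir);y=np.array(ydir,float);y-=y@z*z;y/=np.linalg.norm(y)
    return np.column_stack([np.cross(y,z),y,z])
def row(p,R,s=None):  # row from current pose to world target
    s=s or bot.observe();R0=Ro.from_euler('xyz',s['tool_rot']).as_matrix()
    return np.r_[R0.T@(np.array(p)-s['position'])/.2, Ro.from_matrix(R0.T@R).as_rotvec()/(np.pi/2)].round(3)
E
python3 - <<'E'
from m import *
allX=[]
for n,(a,b,c,d) in {'scene':(335,150,375,197),'top':(172,185,196,226)}.items():
    f=dict(np.load(n+'.npz'));P=cloud(f);hsv=cv2.cvtColor(f['img'],cv2.COLOR_RGB2HSV)
    m=np.zeros(P.shape[:2],np.uint8);m[b:d,a:c]=1
    m&=((hsv[...,1]>115)&(hsv[...,0]<18)&(P[...,2]>.12)).astype(np.uint8)
    m=cv2.erode(m,np.ones((3,3),np.uint8))>0
    X=P[m];C,D=fitline(X);r=cyl(X,.013,C,D);v=r[1];o=r[0]+v*((.18-r[0][2])/v[2])
    t=(X-o)@v;print(n,len(X),'at z=.18',o.round(4),v.round(3),r[2].round(4),(o+v*t.min()).round(3),(o+v*t.max()).round(3));allX.append(X)
X=np.vstack(allX);C,D=fitline(X);r=cyl(X,.013,C,D);print('both',(r[0]+r[1]*((.18-r[0][2])/r[1][2])).round(4),r[1].round(3),r[2])
v=np.array([-.64,-.056,.766]);mid=np.array([.553,.193,.17])
R=tool_for(-v,[0,-1,0]); s=bot.observe();R0=Ro.from_euler('xyz',s['tool_rot']).as_matrix();print(R0.round(2))
print('via',row([.42,-.4,.33],R0),'via2',[.42,0,.33])
E
```

```text
scene 267 at z=.18 [0.5496 0.1907 0.18  ] [-0.639 -0.073  0.765] 0.0013 [0.582 0.194 0.141] [0.538 0.189 0.194]
top 103 at z=.18 [0.548  0.1954 0.18  ] [-0.63   0.104  0.77 ] 0.0017 [0.577 0.191 0.144] [0.531 0.198 0.201]
both [0.5801 0.1945 0.18  ] [-0.653 -0.077  0.753] 0.002386702806589542
[[ 0.96  0.27 -0.  ]
 [ 0.27 -0.96  0.  ]
 [-0.   -0.   -1.  ]]
via [ 1.479 -0.629 -0.41   0.     0.     0.   ] via2 [0.42, 0, 0.33]
```

```bash
python3 -m inch '[[0.74,-0.3,-0.4,0,0,0,1],[0.74,-0.3,-0.4,0,0,0,1],[0.74,-0.3,-0.4,0,0,0,1],[0.74,-0.3,-0.4,0,0,0,1]]'; python3 -m inch '[[0.74,-0.32,0,0,0,0,1],[0.74,-0.32,0,0,0,0,1],[0.74,-0.32,0,0,0,0,1],[0.74,-0.32,0,0,0,0,1]]'
python3 - <<'E'
from h import *
v=np.array([-.64,-.065,.766]);v/=np.linalg.norm(v);R=tool_for(-v,[0,-1,0])
s=bot.observe();R0=Ro.from_euler('xyz',s['tool_rot']).as_matrix()
print(s['qpos'].round(2),row([.44,-.2,.33],R0),row([.44,-.01,.33],R0),row([.558,.192,.169]+.12*v,R))
E
```

```text
clock: 0.6
position: [0.2993, -0.5017, 0.3299]
tool_rot: [3.14, -0.002, 0.28]
force: [0.1, -0.7, 0.0]
grip_width: 0.0849
finger_force: 0.0
clock: 1.1
position: [0.4224, -0.4002, 0.3275]
tool_rot: [-3.14, -0.0, 0.278]
force: [-0.6, -0.6, -0.7]
grip_width: 0.0855
finger_force: 0.0
[ 0.75  0.38 -0.13  1.61  0.05  1.15 -0.68] [ 0.36  -0.938 -0.011  0.     0.     0.   ] [ 0.621 -1.852 -0.01   0.     0.     0.   ] [ 1.086 -2.728  0.337 -0.023  0.445  0.155]
```

```bash
python3 -m inch '[[0.36,-0.94,0,0,0,0,1],[0.36,-0.94,0,0,0,0,1],[0.36,-0.94,0,0,0,0,1],[0.36,-0.94,0,0,0,0,1]]'; python3 -m inch '[[0.25,-0.9,0,0,0.2,0.1,1],[0.25,-0.9,0,0,0.2,0.1,1],[0.25,-0.9,0,0,0.2,0.1,1],[0.25,-0.9,0,0,0.2,0.1,1],[0.25,-0.9,0,0,0.2,0.1,1]]'
python3 - <<'E'
from h import *
v=np.array([-.64,-.065,.766]);v/=np.linalg.norm(v);R=tool_for(-v,[0,-1,0])
s=bot.observe()
print(s['qpos'].round(2),row([.558,.192,.169]+.12*v,R))
E
```

```text
clock: 1.6
position: [0.4387, -0.1993, 0.3283]
tool_rot: [-3.141, 0.0, 0.277]
force: [0.1, -0.7, 0.7]
grip_width: 0.0857
finger_force: 0.0
clock: 2.22
position: [0.4385, -0.0162, 0.3282]
tool_rot: [-3.116, -0.313, 0.111]
force: [-0.3, -0.2, 0.1]
grip_width: 0.0856
finger_force: 0.0
[ 0.34 -0.01 -0.4   2.15 -0.07  0.69 -1.47] [ 0.204 -0.961  0.444 -0.009  0.246  0.051]
```

```bash
python3 -m inch '[[0.2,-0.96,0.44,-0.01,0.25,0.05,1],[0.2,-0.96,0.44,-0.01,0.25,0.05,1],[0.2,-0.96,0.44,-0.01,0.25,0.05,1],[0.2,-0.96,0.44,-0.01,0.25,0.05,1],[0.2,-0.96,0.44,-0.01,0.25,0.05,1],[0.2,-0.96,0.44,-0.01,0.25,0.05,1],[0.2,-0.96,0.44,-0.01,0.25,0.05,1]]'
python3 - <<'E'
from m import *
s=bot.observe();print(s['qpos'].round(2))
w=grab('wrist');P=cloud(w);cv2.imwrite('pics/w1.png',w['img'][...,::-1])
hsv=cv2.cvtColor(w['img'],cv2.COLOR_RGB2HSV)
m=((hsv[...,1]>115)&(hsv[...,0]<18)&(P[...,2]>.11)&(np.abs(P[...,1]-.19)<.04)&(np.abs(P[...,0]-.555)<.05)).astype(np.uint8)
m=cv2.erode(m,np.ones((3,3),np.uint8))>0
X=P[m];print(len(X),X.mean(0),X.min(0),X.max(0))
C=np.array([.55,.191,.18]);r=cyl(X,.013,C,np.array([-.64,-.065,.766]));print(r)
E
```

```text
clock: 3.1
position: [0.4426, 0.1425, 0.3207]
tool_rot: [-3.068, -0.695, -0.005]
force: [-0.5, 0.9, -0.4]
grip_width: 0.0855
finger_force: 0.0
[ 1.04 -0.18 -1.49  2.36  0.49  0.16 -2.52]
535 [0.54413466 0.18893962 0.19501665] [0.5261572  0.17893519 0.15714127] [0.58368697 0.19901181 0.20622073]
(array([0.54932845, 0.18967483, 0.18      ]), array([-0.6378608 , -0.44118104,  0.63126293]), np.float64(0.0028650253387799067))
```

View pics/w1.png

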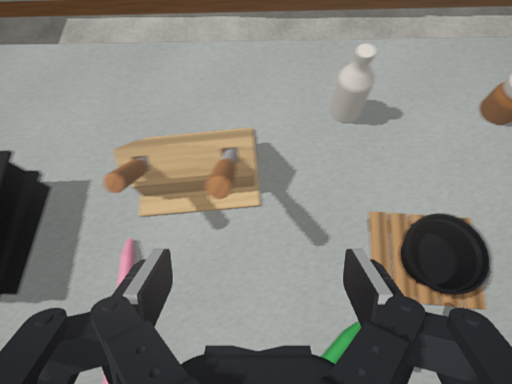

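The axis-parallel pose runs joints 3, 6 and 7 to their limits. A steep tool with about 15° outward tilt looks better: the stick would lie at 25° in the pads, and the tool would finish tilted 25° inward. I'll fit an arm model to check this before moving on.

```bash
cat > k.py <<'E'
from h import *
from scipy.optimize import least_squares
import itertools
data=[([1.22583,.52204,-.03634,1.60001,.02122,1.02112,-.11284],[.16945,-.60125,.24771],[-3.14041,0,.27474])]
def fk(q,L,sg):
    h,L1,L2,Lt,o1,o7=L;s=np.array(sg)*q
    R=np.eye(3);p=np.array([0,0,h])
    def rz(a):return Ro.from_euler('z',a).as_matrix()
    def ry(a):return Ro.from_euler('y',a).as_matrix()
    R=rz(s[0]+o1)@ry(s[1])@rz(s[2]);p=p+R[:,2]*L1
    R=R@ry(s[3])@rz(s[4]);p=p+R[:,2]*L2
    R=R@ry(s[5])@rz(s[6]+o7);return p+R[:,2]*Lt,R
def fit(data):
    best=None
    for c in itertools.product([1,-1],repeat=3):
      for o7 in (0,np.pi):
        sg=[-1,1,c[0],1,c[1],1,c[2]]
        def res(L):
            o=[]
            for q,p,e in data:
                P,R=fk(np.array(q),L,sg);o+=list(P-p)+list(.3*(R-Ro.from_euler('xyz',e).as_matrix()).ravel())
            return o
        s=least_squares(res,[.36,.546,.415,.37,0,o7])
        if best is None or s.cost<best[0]: best=(s.cost,s.x,sg)
    return best
def ik(p,R,q0,L,sg,w=1e-3):
    lo=np.array([-2.91,-.3,-1.5,.17,-1.26,.16,-2.52]);hi=np.array([2.91,2.13,1.42,2.43,4.41,1.93,2.52])
    def res(q):
        P,Q=fk(q,L,sg);return np.r_[(P-p)*5,(Ro.from_matrix(Q.T@R)).as_rotvec(),w*(q-q0)]
    s=least_squares(res,np.clip(q0,lo+1e-3,hi-1e-3),bounds=(lo,hi));P,Q=fk(s.x,L,sg)
    return s.x,np.linalg.norm(P-p),np.linalg.norm(Ro.from_matrix(Q.T@R).as_rotvec())
E
python3 - <<'E'
from k import *
s=bot.observe();data.append((s['qpos'],s['position'],s['tool_rot']))
data.append(([.75,.38,-.13,1.61,.05,1.15,-.68],[.4224,-.4002,.3275],[-3.14,0,.278]))
data.append(([.34,-.01,-.4,2.15,-.07,.69,-1.47],[.4385,-.0162,.3282],[-3.116,-.313,.111]))
c,L,sg=fit(data);print(c,L.round(4),sg);np.savez('arm.npz',L=L,sg=sg)
v=np.array([-.64,-.065,.766]);v/=np.linalg.norm(v);g=np.array([.558,.192,.169])
for t in (10,15,20):
    ax=np.cross([0,0,-1],-v);ax/=np.linalg.norm(ax);zd=Ro.from_rotvec(ax*np.radians(t)).apply([0,0,-1])
    for yd in ([0,-1,0],[0,1,0]):
        R=tool_for(zd,np.cross(ax,[0,0,1])*0+np.sign(yd[1])*ax*np.sign(ax[1]))
        q=np.array([-.33,.4,0,2.0,0,.3,-.3 if yd[1]<0 else 2.3])
        for lab,pp in [('pre',g+.12*v),('g',g)]:
            x=ik(pp,R,q,L,sg);print(t,yd[1],lab,x[0].round(2),round(x[1],4),round(x[2],3))
        # final
        dl=Ro.align_vectors([[0,0,1]],[v])[0]
        for yaw in (-60,-35,-15):
            RF=Ro.from_euler('z',np.radians(yaw)).as_matrix()@dl.as_matrix()@R
            x=ik(np.array([.488,-.349,.335]),RF,np.array([.6,.7,0,1.1,0,1.7,x[0][6]]),L,sg);print('   final',yaw,x[0].round(2),round(x[1],4),round(x[2],3))
E
```

```text
0.0006083538024761526 [ 0.2869  0.5508  0.4119  0.3006 -0.095   1.4833] [-1, 1, -1, 1, -1, 1, -1]
10 -1 pre [-0.77  0.28  0.35  1.99 -0.08  0.72 -1.85] 0.0 0.0
10 -1 g [-0.76  0.53  0.44  1.91 -0.33  0.59 -1.59] 0.0 0.0
   final -60 [ 0.57  0.69  0.04  1.17 -0.15  1.79 -1.89] 0.0 0.0
   final -35 [ 0.55  0.7  -0.1   1.15  0.09  1.82 -1.62] 0.0 0.0
   final -15 [ 0.48  0.68 -0.08  1.2   0.22  1.77 -1.33] 0.0 0.0
10 1 pre [-0.66  0.27  0.21  1.99 -0.02  0.72  1.23] 0.0 0.0
10 1 g [-0.66  0.51  0.3   1.91 -0.2   0.58  1.43] 0.0 0.0
   final -60 [ 0.58  0.69  0.01  1.17 -0.14  1.79  1.23] 0.0 0.0
   final -35 [ 0.56  0.7  -0.11  1.15  0.09  1.82  1.52] 0.0 0.0
   final -15 [ 0.48  0.68 -0.08  1.2   0.22  1.77  1.81] 0.0 0.0
15 -1 pre [-0.83  0.26  0.4   2.05 -0.05  0.6  -1.88] 0.0 0.0
15 -1 g [-0.81  0.52  0.48  1.97 -0.39  0.47 -1.54] 0.0 0.0
   final -60 [ 0.55  0.64  0.06  1.23 -0.14  1.7  -1.89] 0.0 0.0
   final -35 [ 0.56  0.65 -0.1   1.22  0.08  1.72 -1.61] 0.0 0.0
   final -15 [ 0.5   0.63 -0.09  1.25  0.2   1.68 -1.33] 0.0 0.0
15 1 pre [-0.71  0.24  0.25  2.05  0.02  0.6   1.18] 
[... 193 characters left out ...]
0.0
   final -15 [ 0.5   0.63 -0.09  1.25  0.2   1.68  1.81] 0.0 0.0
20 -1 pre [-0.94  0.24  0.5   2.11 -0.04  0.48 -1.91] 0.0 0.0
20 -1 g [-0.85  0.5   0.51  2.04 -0.48  0.34 -1.47] 0.0 0.0
   final -60 [ 0.53  0.59  0.08  1.29 -0.13  1.6  -1.89] 0.0 0.0
   final -35 [ 0.57  0.6  -0.11  1.28  0.08  1.61 -1.61] 0.0 0.0
   final -15 [ 0.52  0.58 -0.1   1.31  0.18  1.58 -1.33] 0.0 0.0
20 1 pre [-0.79  0.22  0.32  2.11  0.07  0.49  1.13] 0.0 0.0
20 1 g [-0.76  0.48  0.39  2.04 -0.3   0.32  1.5 ] 0.0 0.0
   final -60 [ 0.55  0.59  0.04  1.29 -0.11  1.6   1.24] 0.0 0.0
   final -35 [ 0.57  0.6  -0.11  1.28  0.08  1.61  1.53] 0.0 0.0
   final -15 [ 0.52  0.58 -0.1   1.31  0.18  1.58  1.81] 0.0 0.0
```

The 15° tilt is feasible at the grasp, the draw-out and the finish. I'll back out of the cramped pose first.

```bash
cat > t.py <<'E'
from k import *
v=np.array([-.64,-.065,.766]);v/=np.linalg.norm(v);g=np.array([.558,.192,.169])
ax=np.cross([0,0,-1],-v);ax/=np.linalg.norm(ax)
RG=tool_for(Ro.from_rotvec(ax*np.radians(15)).apply([0,0,-1]),-ax*np.sign(ax[1]))
RD=tool_for([0,0,-1],-ax*np.sign(ax[1]))
E
python3 - <<'E'
from t import *
print(row([.46,-.02,.34],RD))
E
```

```text
[ 0.133  0.831 -0.075 -0.023 -0.445 -0.046]
```

```bash
python3 -m inch '[[0.13,0.83,-0.07,-0.02,-0.44,-0.05,1],[0.13,0.83,-0.07,-0.02,-0.44,-0.05,1],[0.13,0.83,-0.07,-0.02,-0.44,-0.05,1],[0.13,0.83,-0.07,-0.02,-0.44,-0.05,1],[0.13,0.83,-0.07,-0.02,-0.44,-0.05,1],[0.13,0.83,-0.07,-0.02,-0.44,-0.05,1],[0.13,0.83,-0.07,-0.02,-0.44,-0.05,1],[0.13,0.83,-0.07,-0.02,-0.44,-0.05,1]]'
python3 - <<'E'
from t import *
print(bot.observe()['qpos'].round(2),row([.48,.1,.32],RD),row(g+.12*v,RG))
E
```

```text
clock: 4.15
position: [0.4604, -0.0194, 0.3381]
tool_rot: [-3.139, -0.007, 0.113]
force: [0.0, 0.1, 0.5]
grip_width: 0.0857
finger_force: 0.0
[ 0.67  0.24 -0.89  1.86  0.21  1.13 -1.75] [ 0.164 -0.582  0.093 -0.001 -0.004  0.008] [ 0.216 -0.999  0.39  -0.002  0.162  0.008]
```

```bash
cat >> t.py <<'E'
a=np.load('arm.npz');L,sg=a['L'],a['sg']
from scipy.spatial.transform import Slerp
def sim(wps,q):
    p,R=fk(q,L,sg)
    for (P,RR) in wps:
        sl=Slerp([0,1],Ro.from_matrix([R,RR]))
        for t in np.linspace(.1,1,10):
            q,e,e2=ik(p+t*(np.array(P)-p),sl(t).as_matrix(),q,L,sg)
        p,R=np.array(P),RR;print(np.round(P,3),q.round(2),round(e,4),round(e2,3))
    return q
E
python3 - <<'E'
from t import *
s=bot.observe()
print('A');q=sim([(g+.12*v,RG),(g,RG),(g+.14*v,RG)],s['qpos'])
dl=Ro.align_vectors([[0,0,1]],[v])[0].as_matrix()
for yaw in (-60,-35,-15,0):
    RF=Ro.from_euler('z',np.radians(yaw)).as_matrix()@dl@RG
    sim([([.47,.05,.36],RG),([.47,-.1,.37],RF),([.488,-.349,.335],RF)],q)
E
```

```text
A
[0.481 0.184 0.261] [ 0.13  0.31 -0.8   2.05  0.53  0.69 -2.46] 0.0 0.0
[0.558 0.192 0.169] [-0.1   0.52 -0.5   1.97  0.66  0.54 -2.52] 0.0 0.0
[0.468 0.183 0.276] [ 0.04  0.24 -0.67  2.06  0.4   0.69 -2.35] 0.0 0.0
[0.47 0.05 0.36] [ 0.41  0.06 -0.65  1.99  0.06  0.84 -1.73] 0.0 0.0
[ 0.47 -0.1   0.37] [ 0.54  0.39 -0.4   1.59 -0.13  1.52 -2.34] 0.0 0.0
[ 0.488 -0.349  0.335] [ 0.75  0.65 -0.31  1.23  0.02  1.69 -2.05] 0.0 0.0
[0.47 0.05 0.36] [ 0.41  0.06 -0.65  1.99  0.06  0.84 -1.73] 0.0 0.0
[ 0.47 -0.1   0.37] [ 0.48  0.44 -0.45  1.53  0.03  1.62 -2.05] 0.0 0.0
[ 0.488 -0.349  0.335] [ 0.7   0.67 -0.36  1.22  0.2   1.73 -1.73] 0.0 0.0
[0.47 0.05 0.36] [ 0.41  0.06 -0.65  1.99  0.06  0.84 -1.73] 0.0 0.0
[ 0.47 -0.1   0.37] [ 0.43  0.45 -0.5   1.52  0.15  1.66 -1.81] 0.0 0.0
[ 0.488 -0.349  0.335] [ 0.67  0.66 -0.41  1.25  0.34  1.71 -1.47] 0.0 0.0
[0.47 0.05 0.36] [ 0.41  0.06 -0.65  1.99  0.06  0.84 -1.73] 0.0 0.0
[ 0.47 -0.1   0.37] [ 0.41  0.45 -0.53  1.53  0.25  1.66 -1.63] 0.0 0.0
[ 0.488 -0.349  0.335] [ 0.65  0.63 -0.44  1.3   0.43  1.67 -1.28] 0.0 0.0
```

Joint 7 has little margin here. A half turn about the tool axis gives the same grasp with plenty of range.

```bash
python3 -m inch '[[0,0,0,0,0,-1,1],[0,0,0,0,0,-1,1],[0,0,0,0,0,-1,1],[0,0,0,0,0,-1,1],[0,0,0,0,0,-1,1],[0,0,0,0,0,-1,1],[0,0,0,0,0,-1,1],[0,0,0,0,0,-1,1],[0,0,0,0,0,-1,1]]' >/dev/null; python3 -m inch '[[0,0,0,0,0,-1,1],[0,0,0,0,0,-1,1],[0,0,0,0,0,-1,1],[0,0,0,0,0,-1,1],[0,0,0,0,0,-1,1],[0,0,0,0,0,-1,1],[0,0,0,0,0,-1,1],[0,0,0,0,0,-1,1],[0,0,0,0,0,-1,1]]'
cat >> t.py <<'E'
RG=RG@np.diag([-1.,-1,1]);RD=RD@np.diag([-1.,-1,1])
E
python3 - <<'E'
from t import *
print(bot.observe()['qpos'].round(2),row(g+.12*v,RG)); sim([(g+.12*v,RG),(g,RG)],bot.observe()['qpos'])
E
```

```text
clock: 6.4
position: [0.4603, -0.0191, 0.3384]
tool_rot: [3.141, 0.007, -3.023]
force: [0.1, -0.2, 0.2]
grip_width: 0.0855
finger_force: 0.0
[ 1.01  0.48 -1.47  1.85  0.51  1.27  1.08] [-0.221  0.997  0.39   0.002 -0.162  0.011]
[0.481 0.184 0.261] [ 0.37  0.45 -1.18  2.05  0.78  0.82  0.43] 0.0 0.0
[0.558 0.192 0.169] [ 0.18  0.66 -0.96  1.97  1.02  0.75  0.31] 0.0 0.0
```

```bash
python3 -m inch '[[-0.22,0.99,0.39,0,-0.16,0.01,1],[-0.22,0.99,0.39,0,-0.16,0.01,1],[-0.22,0.99,0.39,0,-0.16,0.01,1],[-0.22,0.99,0.39,0,-0.16,0.01,1],[-0.22,0.99,0.39,0,-0.16,0.01,1],[-0.22,0.99,0.39,0,-0.16,0.01,1],[-0.22,0.99,0.39,0,-0.16,0.01,1]]'
python3 - <<'E'
from t import *
from m import cyl
s=bot.observe();print(s['qpos'].round(2),'to grasp',row(g,RG))
w=grab('wrist');P=cloud(w);cv2.imwrite('pics/w2.png',w['img'][...,::-1])
hsv=cv2.cvtColor(w['img'],cv2.COLOR_RGB2HSV)
m=((hsv[...,1]>115)&(hsv[...,0]<18)&(P[...,2]>.13)&(np.abs(P[...,1]-.19)<.04)&(np.abs(P[...,0]-.555)<.05)).astype(np.uint8)
m=cv2.erode(m,np.ones((5,5),np.uint8))>0
X=P[m];print(len(X),X.mean(0),X.min(0),X.max(0))
r=least_squares(lambda p:np.linalg.norm(np.cross(X-np.array([p[0],p[1],.18]),v),axis=1)-.013,[.549,.191],loss='soft_l1',f_scale=.002)
print(r.x,np.abs(r.fun).mean())
E
```

```text
clock: 7.28
position: [0.4823, 0.1822, 0.2614]
tool_rot: [3.138, 0.258, -3.044]
force: [0.5, -0.8, 0.2]
grip_width: 0.0852
finger_force: 0.0
[ 0.41  0.44 -1.21  2.02  0.76  0.87  0.47] to grasp [-0.251  0.01   0.544  0.002 -0.002 -0.002]
512 [0.53307688 0.18813985 0.19848517] [0.52488523 0.17831251 0.19057255] [0.54084002 0.19891337 0.2056329 ]
[0.561848   0.19400876] 0.003786904241975016
```

View pics/w2.png

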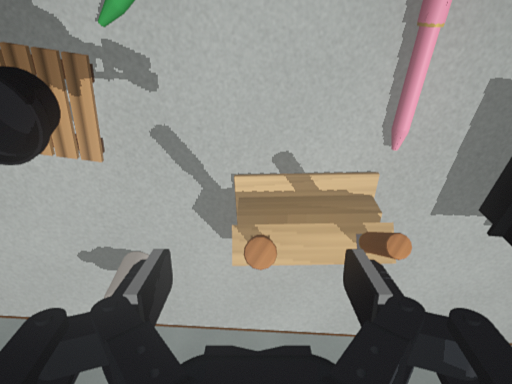

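The picture shows the long dibber's end cap at px (260,252), centred between the fingers. Its measured centre matches the prediction within 2 mm. The short dibber is well clear at px (398,246). Moving in along the stick's axis.

```bash
python3 -m inch '[[-0.06,0,0.14,0,0,0,1],[-0.12,0,0.27,0,0,0,1],[-0.19,0.01,0.41,0,0,0,1],[-0.25,0.01,0.54,0,0,0,1],[-0.25,0.01,0.54,0,0,0,1],[-0.25,0.01,0.54,0,0,0,1]]'
python3 - <<'E'
from t import *
s=bot.observe();print(s['qpos'].round(2),'resid',row(g,RG))
E
```

```text
clock: 8.07
position: [0.5573, 0.1927, 0.1703]
tool_rot: [3.137, 0.258, -3.044]
force: [0.6, 0.4, 1.0]
grip_width: 0.0854
finger_force: 0.0
[ 0.24  0.66 -1.01  1.94  1.    0.82  0.35] resid [-0.001 -0.004  0.007  0.002 -0.002 -0.002]
```

```bash
python3 -m inch '[[0,0,0,0,0,0,0],[0,0,0,0,0,0,0],[0,0,0,0,0,0,0],[0,0,0,0,0,0,0],[0,0,0,0,0,0,0],[0,0,0,0,0,0,0],[0,0,0,0,0,0,0],[0,0,0,0,0,0,0],[0,0,0,0,0,0,0],[0,0,0,0,0,0,0],[0,0,0,0,0,0,0],[0,0,0,0,0,0,0]]' 110
python3 - <<'E'
from t import *
s=bot.observe();print(s['qpos'].round(2),s['moment'],'out',row(s['position']+.05*v,RG),row(s['position']+.15*v,RG))
E
```

```text
clock: 9.57
position: [0.5573, 0.1935, 0.1697]
tool_rot: [3.137, 0.258, -3.043]
force: [-4.2, -1.5, 6.8]
grip_width: 0.0238
finger_force: 107.3
[ 0.24  0.66 -1.01  1.94  1.    0.82  0.35] [-0.26503851  0.64135017 -0.094348  ] out [ 0.107  0.001 -0.226  0.002 -0.003 -0.002] [ 0.32   0.002 -0.678  0.002 -0.003 -0.002]
```

```bash
python3 -m inch '[[0.02,0,-0.045,0,0,0,0],[0.04,0,-0.09,0,0,0,0],[0.065,0,-0.135,0,0,0,0],[0.085,0,-0.18,0,0,0,0],[0.107,0,-0.226,0,0,0,0]]'; python3 -m inch '[[0.045,0,-0.09,0,0,0,0],[0.085,0,-0.18,0,0,0,0],[0.13,0,-0.27,0,0,0,0],[0.17,0,-0.36,0,0,0,0],[0.215,0,-0.45,0,0,0,0],[0.215,0,-0.45,0,0,0,0]]'
python3 - <<'E'
from t import *
s=bot.observe();print(s['qpos'].round(2),s['position'])
f=grab('scene');cv2.imwrite('pics/s2.png',cv2.resize(f['img'][80:300,280:480,::-1],None,fx=2.7,fy=2.7))
E
```

```text
clock: 10.2
position: [0.525, 0.1898, 0.2082]
tool_rot: [3.137, 0.258, -3.044]
force: [1.5, 0.9, -1.0]
grip_width: 0.0239
finger_force: 107.9
clock: 10.95
position: [0.4609, 0.1831, 0.2846]
tool_rot: [3.138, 0.259, -3.043]
force: [0.4, -0.3, -2.7]
grip_width: 0.0238
finger_force: 108.0
[ 0.47  0.38 -1.27  2.03  0.68  0.89  0.51] [0.46093765 0.18309553 0.28457765]
```

View pics/s2.png

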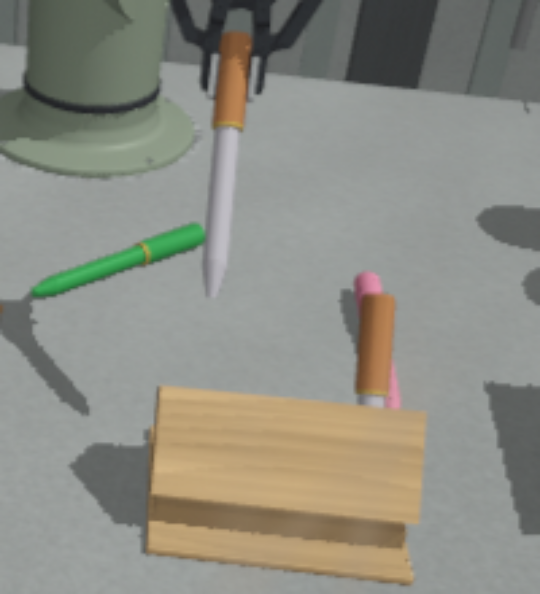

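The dibber is out and gripped: its tip is at crop (212,290), and the short dibber is still in its socket. Next I'll plan the carry and the turn.

```bash
cat >> t.py <<'E'
dl=Ro.align_vectors([[0,0,1]],[v])[0].as_matrix()
def RFy(y): return Ro.from_euler('z',np.radians(y)).as_matrix()@dl@RG
E
python3 - <<'E'
from t import *
s=bot.observe();
for yaw in (-60,-35,-10,15):
    sim([([.46,.05,.38],RG),([.46,-.05,.38],RFy(yaw)),([.488,-.349,.38],RFy(yaw)),([.488,-.349,.335],RFy(yaw))],s['qpos'])
print(row([.46,.02,.38],RG))
E
```

```text
[0.46 0.05 0.38] [ 1.18  0.12 -1.5   1.97  0.19  0.91  1.27] 0.0 0.0
[ 0.46 -0.05  0.38] [ 0.86  0.47 -1.01  1.64  0.03  1.49  0.48] 0.0 0.0
[ 0.488 -0.349  0.38 ] [ 1.    0.74 -0.88  1.16  0.29  1.82  0.82] 0.0 0.0
[ 0.488 -0.349  0.335] [ 1.01  0.77 -0.88  1.23  0.3   1.73  0.82] 0.0 0.0
[0.46 0.05 0.38] [ 1.18  0.12 -1.5   1.97  0.19  0.91  1.27] 0.0 0.0
[ 0.46 -0.05  0.38] [ 0.76  0.54 -1.04  1.57  0.18  1.63  0.75] 0.0 0.0
[ 0.488 -0.349  0.38 ] [ 0.93  0.77 -0.94  1.14  0.46  1.91  1.16] 0.0 0.0
[ 0.488 -0.349  0.335] [ 0.95  0.79 -0.93  1.22  0.47  1.82  1.14] 0.0 0.0
[0.46 0.05 0.38] [ 1.18  0.12 -1.5   1.97  0.19  0.91  1.27] 0.0 0.0
[ 0.46 -0.05  0.38] [ 0.67  0.57 -1.09  1.55  0.33  1.73  1.04] 0.0 0.0
[ 0.488 -0.349  0.38 ] [ 0.9   0.76 -1.    1.19  0.63  1.93  1.51] 0.0 0.0
[ 0.488 -0.349  0.335] [ 0.91  0.79 -0.99  1.27  0.64  1.84  1.48] 0.0 0.0
[0.46 0.05 0.38] [ 1.18  0.12 -1.5   1.97  0.19  0.91  1.27] 0.0 0.0
[ 0.46 -0.05  0.38] [ 0.62  0.58 -1.15  1.58  0.48  1.77  1.35] 0.0 0.0
[ 0.488 -0.349  0.38 ] [ 0.91  0.73 -1.07  1.3   0.78  1.87  1.85] 0.0 0.0
[ 0.488 -0.349  0.335] [ 0.92  0.76 -1.06  1.37  0.8   1.8   1.8 ] 0.0 0.0
[-0.04  -0.808 -0.489  0.002 -0.002 -0.002]
```

```bash
python3 - <<'E'
from t import *
s=bot.observe();print(row(s['position']+[0,-.02,.04],RG))
sim([(s['position']+[0,-.02,.04],RG),([.49,.05,.38],RFy(-40)),([.49,-.1,.38],RFy(-60)),([.488,-.349,.38],RFy(-60))],s['qpos'])
E
python3 -m inch '[[0.05,-0.1,-0.19,0,0,0,0],[0.05,-0.1,-0.19,0,0,0,0],[0.05,-0.1,-0.19,0,0,0,0]]'
python3 -c "
from t import *
print(bot.observe()['qpos'].round(2),row([.49,.05,.38],RFy(-40)))"
```

```text
[-0.042 -0.099 -0.196  0.002 -0.002 -0.002]
[0.461 0.163 0.324] [ 0.6   0.34 -1.37  2.01  0.61  0.91  0.61] 0.0 0.0
[0.49 0.05 0.38] [ 0.63  0.62 -1.16  1.54  0.19  1.58  0.43] 0.0 0.0
[ 0.49 -0.1   0.38] [ 0.91  0.6  -1.1   1.53  0.15  1.56  0.44] 0.0 0.0
[ 0.488 -0.349  0.38 ] [ 1.04  0.78 -1.01  1.16  0.35  1.84  0.75] 0.0 0.0
clock: 11.38
position: [0.4444, 0.1608, 0.3174]
tool_rot: [3.137, 0.258, -3.045]
force: [-0.0, 0.4, -1.4]
grip_width: 0.0237
finger_force: 108.7
[ 0.65  0.29 -1.38  2.03  0.55  0.9   0.66] [-0.247 -0.572 -0.261 -0.038  0.423  0.449]
```

```bash
python3 -m inch '[[-0.05,-0.11,-0.05,-0.01,0.08,0.09,0],[-0.1,-0.23,-0.1,-0.02,0.17,0.18,0],[-0.15,-0.34,-0.16,-0.02,0.25,0.27,0],[-0.2,-0.46,-0.21,-0.03,0.34,0.36,0],[-0.25,-0.57,-0.26,-0.04,0.42,0.45,0],[-0.25,-0.57,-0.26,-0.04,0.42,0.45,0],[-0.25,-0.57,-0.26,-0.04,0.42,0.45,0],[-0.25,-0.57,-0.26,-0.04,0.42,0.45,0]]'
python3 -c "
from t import *
s=bot.observe();print(s['qpos'].round(2),row([.49,-.12,.38],RFy(-60)),row([.488,-.3,.38],RFy(-60)))"
```

```text
clock: 12.38
position: [0.4898, 0.052, 0.3801]
tool_rot: [3.137, -0.433, 2.55]
force: [0.1, -1.0, -1.6]
grip_width: 0.024
finger_force: 108.7
[ 0.65  0.6  -1.14  1.5   0.16  1.59  0.49] [-0.437 -0.712 -0.205 -0.092  0.002  0.204] [-0.885 -1.464 -0.415 -0.092  0.002  0.204]
```

```bash
python3 -m inch '[[-0.11,-0.18,-0.05,-0.02,0,0.05,0],[-0.22,-0.36,-0.1,-0.05,0,0.1,0],[-0.33,-0.53,-0.15,-0.07,0,0.15,0],[-0.44,-0.71,-0.2,-0.09,0,0.2,0],[-0.44,-0.71,-0.2,-0.09,0,0.2,0],[-0.44,-0.71,-0.2,-0.09,0,0.2,0]]'
cat > d.py <<'E'
from t import *
from m import cyl,fitline
def stick(n):
    f=grab(n);P=cloud(f);s=bot.observe();hsv=cv2.cvtColor(f['img'],cv2.COLOR_RGB2HSV);T=s['position']
    near=(np.hypot(P[...,0]-T[0],P[...,1]-T[1])<.05)&(P[...,2]<T[2]-.025)&(P[...,2]>T[2]-.22)&(P[...,2]>.125)
    m=cv2.erode(near.astype(np.uint8),np.ones((3,3),np.uint8))>0
    X=P[m];out=[]
    sh=X[(X[:,2]<T[2]-.055)&(X[:,2]>T[2]-.14)]
    C,D=fitline(sh);r=cyl(sh,.01,C,np.array([0,0,1.]))
    print(n,len(sh),r[0].round(4),r[1].round(3),'tilt',np.degrees(np.arccos(r[1][2])).round(2),'err',r[2].round(4),'zmin',P[near][:,2].min().round(4))
    return f,r
E
python3 - <<'E'
from d import *
s=bot.observe();print(s['position'],s['qpos'].round(2))
f,r=stick('scene');cv2.imwrite('pics/s3.png',cv2.resize(f['img'][60:300,90:390,::-1],None,fx=2.4,fy=2.4))
print(row([.488,-.31,.38],RFy(-60)))
E
```

```text
clock: 13.12
position: [0.4902, -0.1198, 0.3792]
tool_rot: [3.141, -0.434, 2.203]
force: [0.7, 0.6, -1.6]
grip_width: 0.024
finger_force: 108.8
[ 0.49022718 -0.11979886  0.37924605] [ 0.94  0.59 -1.05  1.47  0.13  1.59  0.52]
scene 224 [ 0.492  -0.1212  0.2844] [0.001 0.016 1.   ] tilt 0.94 err 0.0012 zmin 0.1984
[-0.69  -0.572 -0.324 -0.001  0.002  0.004]
```

View pics/s3.png

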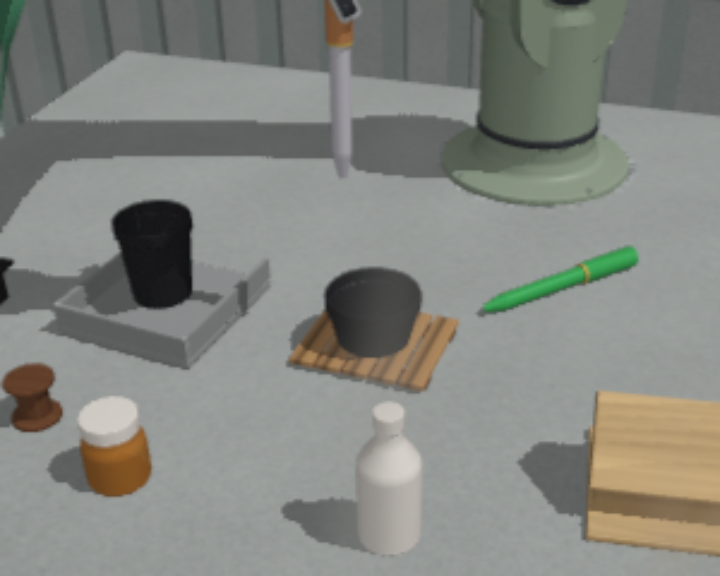

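The stick hangs upright within 1° (crop 342,110), tip at about z = 0.198. The pots stand undisturbed. Moving above the tall pot.

```bash
python3 -m inch '[[-0.14,-0.11,-0.06,0,0,0,0],[-0.28,-0.23,-0.13,0,0,0,0],[-0.41,-0.34,-0.19,0,0,0,0],[-0.55,-0.46,-0.26,0,0,0,0],[-0.69,-0.57,-0.32,0,0,0,0],[-0.69,-0.57,-0.32,0,0,0,0],[-0.69,-0.57,-0.32,0,0,0,0]]'
python3 -c "
from t import *
s=bot.observe();print(s['qpos'].round(2),row([.487,-.346,.345],RFy(-60)))"
```

```text
clock: 14.05
position: [0.4883, -0.3093, 0.379]
tool_rot: [3.14, -0.435, 2.203]
force: [0.3, 0.1, -1.3]
grip_width: 0.0239
finger_force: 108.7
[ 1.05  0.73 -0.97  1.2   0.28  1.8   0.77] [-0.203 -0.114  0.093 -0.001  0.001  0.004]
```

```bash
python3 -m inch '[[-0.07,-0.04,0.03,0,0,0,0],[-0.14,-0.08,0.06,0,0,0,0],[-0.2,-0.115,0.093,0,0,0,0],[-0.2,-0.115,0.093,0,0,0,0],[-0.2,-0.115,0.093,0,0,0,0],[-0.2,-0.115,0.093,0,0,0,0]]'
python3 - <<'E'
from d import *
s=bot.observe();print(s['position'],s['qpos'].round(2))
f,r=stick('scene');P=cloud(f);cv2.imwrite('pics/s4.png',cv2.resize(f['img'][60:240,90:240,::-1],None,fx=3.3,fy=3.3))
for f in (f,grab('top')):
    P=cloud(f);X=P[(np.hypot(P[...,0]-.488,P[...,1]+.349)<.06)&(P[...,2]>.1)&(P[...,2]<.118)]
    q=least_squares(lambda p:np.hypot(X[:,0]-p[0],X[:,1]-p[1])-.043,[.488,-.349],loss='soft_l1',f_scale=.002)
    print('rim',len(X),q.x.round(4),X[:,2].max())
tip=r[0]+r[1]*((.164-r[0][2])/r[1][2]);print('tip',tip.round(4))
print(row([.487,-.346,.333],RFy(-60)))
E
```

```text
clock: 14.8
position: [0.4861, -0.347, 0.3456]
tool_rot: [3.141, -0.434, 2.201]
force: [-0.5, 0.4, -2.1]
grip_width: 0.0238
finger_force: 108.7
[ 0.48607716 -0.34700836  0.34558764] [ 1.07  0.78 -0.95  1.18  0.32  1.78  0.82]
scene 166 [ 0.4876 -0.348   0.2472] [-0.014  0.021  1.   ] tilt 1.42 err 0.0015 zmin 0.165
rim 316 [ 0.4905 -0.3491] 0.11395556783065584
rim 177 [ 0.4865 -0.3494] 0.11718987072940432
tip [ 0.4887 -0.3497  0.164 ]
[-0.025  0.007  0.058 -0.001  0.002  0.003]
```

View pics/s4.png

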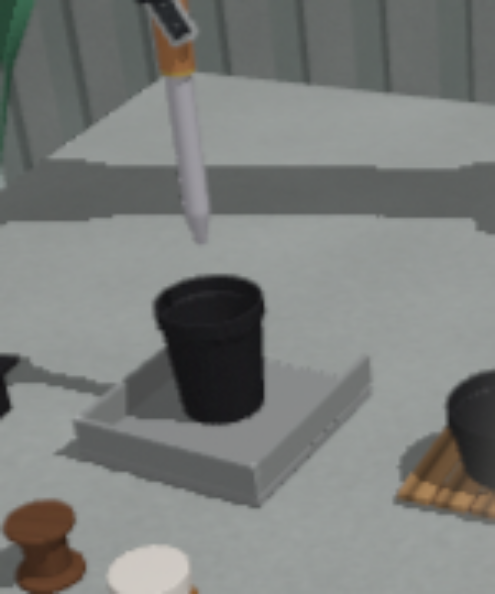

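The tip (crop 203,240) is about 2 mm off the pot's centre line and 52 mm above the rim. The stick tilts 1.4°; the extra lean in the picture is perspective. I'll lower it 12 mm, let it settle and hand in.

```bash
python3 -m inch '[[-0.01,0,0.03,0,0,0,0],[-0.025,0,0.055,0,0,0,0],[-0.025,0,0.055,0,0,0,0],[-0.025,0,0.055,0,0,0,0],[-0.025,0,0.055,0,0,0,0],[-0.025,0,0.055,0,0,0,0],[-0.025,0,0.055,0,0,0,0],[-0.025,0,0.055,0,0,0,0]]'
python3 - <<'E'
from d import *
f,r=stick('scene');s=bot.observe();print(s['position'],abs(s['qd']).max(),s['finger_force'])
print(bot.job_done())
E
```

```text
clock: 15.9
position: [0.4859, -0.3473, 0.3331]
tool_rot: [3.141, -0.435, 2.2]
force: [0.4, -0.2, -1.9]
grip_width: 0.0241
finger_force: 108.7
scene 186 [ 0.4874 -0.3482  0.2368] [-0.005  0.028  1.   ] tilt 1.63 err 0.0013 zmin 0.1527
[ 0.48583207 -0.34727258  0.33305129] 0.0014042229460244234 108.69145274162292
the job is handed in; nothing more can be done
None
```

I handed in the job at about 16 s of the 51 s limit: the long dibber is held upright (about 1.6° off vertical), with its point about 40 mm above the tall pot's rim and within about 3 mm of its centre; the hand-in gave no verdict.

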